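# Shut the specimen clamp and set its thumbscrew a quarter turn off the seat

## Robot

A 7-joint arm with a two-finger parallel gripper is mounted at the origin on a cart in front of the work surface, level with it; the furniture and walls round the work are solid. World frame = base frame: x ahead of the robot, y to its left, z up, the work surface at z = 0. Lengths are in m, angles in rad, forces in N, time in s.
With the tool pointing down it reaches from about 0.4 to 0.85 m from the base axis. Payload 6.9 kg.
Tool frame: the origin (TCP) lies on the centre line of the jaws, within the pads' length; the fingertips stand 14 mm ahead of it and the grasp point (between the pads) lies 5 mm behind it (finger_overhang is the distance from the TCP to the fingertips, in m); z points along the fingers, y is the line along which they close (so a half turn about z gives the same grasp; the last joint's range is limited). The gripper opens to 85 mm and grips with 20 to 120 N. Pads are 22 mm wide; open, the fingers measure 114 mm over their backs; the gripper's body (76 mm by 85 mm) begins 54 mm behind the grasp point. The pads swing forward as they close: fully open they stand 13 mm farther back than shut.
Start: joints at [1.278, 0.507, -0.238, 1.5, 0.126, 1.149, -0.155], TCP at [0.242, -0.576, 0.214] pointing down, gripper open.
Joint ranges: [-3.08, 3.08], [-0.24, 2.05], [-1.43, 1.35], [0, 2.5], [-1.52, 4.66], [0.17, 1.96], [-2.89, 2.89]. Speed limits (rad/s): [2.39, 2.39, 3.14, 3.14, 3.14, 3.14, 3.14].

## Interface

Orientations are given as a 3x3 rotation matrix whose columns are the frame's x, y, z axes.
In Python, from cell import sense, snapshot, close_job, cut_out, finger_overhang gives the robot as it stands.
- The arm moves only by the tool step_arm, never from a script. Its argument "steps" is a list of rows, each a list of 7 numbers: the closure, from 0 (fully open) to 1 (shut), then the shift along the tool's x, y, z in mm, then the turn, a rotation vector about the tool's x, y, z in degrees. In form: [[grip, tx, ty, tz, ax, ay, az], ...]. A call has 1 to 12 rows; each row is the pose to reach, as a shift and turn from the pose commanded when the call began, along the tool's axes at that moment; what a row does not reach only later rows make up. A row lasts 1/10 s, in which the tool goes at most 50 mm and 8.59 degrees, less where a joint would pass 70% of its speed; a pose out of reach is approached as far as the arm can. A call with a gripper value outside its range is refused whole. The fingers move at their own pace and stop on an object; the grip force is fixed at half the most. Time passes only in rows, so rows that repeat a pose let the fingers close. It gives the time, the measured TCP pose, the force, the opening and the grip force at its end, in the units of the state.
- sense(): the state, without advancing time (a new reading comes with each control period).
- snapshot(name): name is "scene" or "top" or "wrist"; returns a dict with "image" (400x640x3 uint8, red, green, blue), "fx", "fy", "cx", "cy" (pixels), "cam_to_world" (4x4, takes a point from camera to world coordinates). Camera axes: x right, y up, looking along -z (the intrinsics and any distortion apply to the point x, -y, -z); pixel columns grow to the right and rows downward; lengths in m; the calibration is good to about 2 mm. A picture is of the moment at which its call begins. There is no depth.
- close_job(): hands the job in; it is judged then, once.
Trained networks look in the newest picture that a camera, given by its name, has taken for a name from the list of things; names that differ only in an ending like _2 or _b are one class to them, and where a whole thing is asked for, a point or a joint stands for the part that bears it (a point fixed in the world has none). Each returns a list of dicts, best first, with "score" (0 to 1); they miss things now and then, are a little off and sometimes report something else, mostly with a low value. They report only what shows in the picture. A call takes as long as a camera call.
- cut_out(camera, thing): "region" (400x640 bool, what is visible of it) and "location" ([column, row] in pixels, amid what is visible of it).
The state is a dict: "time_s": time; "joint_positions": joint angles; "dq": joint speeds; "effort": joint torques, N m; "ee_pos": TCP position; "tcp_rot": TCP orientation; "ft_force": force on the tool from outside, world axes, zero at the start; "moment": the same for the moment, N m; "finger_gap": finger opening in m; "finger_force": force on a finger pad.
Only numpy, scipy, OpenCV 4.12 (cv2) and the standard library are available. Lean on these libraries where they do the work, as an engineer would, in place of code of your own. Each camera call takes 0.05 s, during which the arm holds its last target. There are 200 camera calls.

## Task

Press the blue hinged cover of the specimen clamp down until its detent holds it shut, then turn the orange thumbscrew on it clockwise (seen from above) until it seats, back it off a quarter turn, and finish while still gripping the thumbscrew there, holding it still. Leave the orange-lidded jar, the amber bottle and the stopwatch standing where they are.

Things in the scene. Friction and masses are not known exactly. Their poses are not given: they have to be found in the camera images.
- fixture: specimen clamp, fixed to the worktop: grey base plate 136x104x14 mm, aluminium walls, blue hinged cover 90 mm wide and 8 mm thick (upper face 63 mm above the worktop when shut). Origin under the centre of the base plate, on the worktop; x points to the hinge side (away from the robot), y left, z up
- cover (a joint): angle of the blue cover, rad: 0 = shut and level, positive = front raised. It stays where it starts (0.6 to 0.8), but springs up to about 0.55 if pushed down and let go short of the detent. Over the last 0.12 rad a spring detent must be overcome (about 5 to 8 N down at the tab); then it snaps to 0 and stays shut
- cover_tab (a point): middle of the top of the black rubber pad (12x36 mm) on the tab at the cover's front edge: the place to press. 113 mm from the hinge axis; it moves on an arc about the hinge. Shut, it is 61 mm in front of the fixture's origin (-x) and 65 mm above the worktop. The wing grip stays at least 30 mm away
- cover_hinge (a point): middle of the cover's hinge axis, which lies along the fixture's y, 52 mm behind the fixture's origin (+x) and 58 mm above the worktop
- thumbscrew (a joint): angle of the thumbscrew in rad: 0 = seated against a hard stop, positive = backed off (anticlockwise seen from above); 1.57 is a quarter turn off. Starts between 0.7 and 1.5, turns with light friction (0.04 N m) and stays where it is left
- wing: orange wing grip of the thumbscrew: bar 44 mm long (x, white dot at +x end), 9 mm thick (y), 28 mm high (z, the screw's axis); origin at the bar's middle. Cover shut: origin 4 mm in front of the fixture's origin (-x), 93 mm above the worktop; below the bar, 19 mm hub, top at 76 mm, on a 24 mm bush. Seated, its x points 45 deg right of the fixture's x; a quarter turn off, 45 deg left
- jar_orange: white jar with orange lid, 56 mm across, 60 mm high, loose bystander left of the clamp; origin at the centre of its underside
- amber_bottle: brown bottle with black cap, 44 mm across, 91 mm high, loose bystander behind the clamp; origin at the centre of its underside
- timer: black round stopwatch, 66 x 60 x 19 mm, lying flat, loose bystander right of the clamp; origin at the centre of its underside

How it is judged:
On the way, in this order (a step that is already met when the one before it is completed fails the run):
1. the cover is pressed down into its detent (within 0.03 rad of shut) (value of joint cover below 0.03 rad), for 0.2 s.
2. with the cover shut, the thumbscrew is turned to its seat (within 0.05 rad) (value of joint thumbscrew below 0.05 rad and value of joint cover below 0.03 rad), for 0.1 s.
At the end, for the whole second after the job is handed in: the cover is shut in its detent (within 0.03 rad), the thumbscrew stands still a quarter turn (1.57 rad, give or take 15 degrees) off its seat, the fingers still grip its wing (over 2 N), and jar, bottle and stopwatch are within 30 mm of where they stood (value of joint cover below 0.03 rad and value of joint thumbscrew between 1.31 and 1.83 rad and velocity of joint thumbscrew between -0.05 and 0.05 rad/s and contact force between the fingers and wing above 2 N and distance of each of jar_orange, amber_bottle, timer from where it was at the start of the episode below 0.03 m); the arm keeps its last pose, push and grip.
It fails at once if the orange-lidded jar, the amber bottle or the stopwatch is shoved (30 mm) or knocked over (distance of any of jar_orange, amber_bottle, timer from where it was at the start of the episode above 0.03 m or angle between any of jar_orange, amber_bottle's own z axis and vertical above 0.5 rad).
It also fails if it takes over 58 s, if anything falls off the work surface, if the arm or the gripper's body presses on something with over 40 N, if the wrist force passes 120 N, or if a joint passes its speed limit or range.

## Working session

There is one attempt and no reset: what is moved stays moved. The work goes in short steps, Python scripts to look and compute and a tool call to move; the robot and the scene stay as the last step left them, time stands still between calls to the robot, and variables do not carry over. Pictures are saved under pics/ and viewed, at most 10 in all, crops included, and the job is handed in when it is done.

Besides the shell and the picture viewer there is one more tool, called after "Request:" as name(argument=value, ...) on one line, values as JSON. step_arm: Moves the arm, as the interface text tells. Its arguments: {"type":"object","properties":{"steps":{"type":"array","items":{"type":"array","items":{"type":"number"}}}},"required":["steps"]}

```bash
mkdir -p pics; cat > h.py <<'E'
import numpy as np, cv2
from cell import *
def ray(s,p):
    M=np.array(s["cam_to_world"]);d=np.array([(p[0]-s["cx"])/s["fx"],-(p[1]-s["cy"])/s["fy"],-1.])
    return M[:3,3],M[:3,:3]@d
def atz(s,p,z):
    o,d=ray(s,p);return o+d*(z-o[2])/d[2]
def proj(s,P):
    M=np.array(s["cam_to_world"]);q=M[:3,:3].T@(np.array(P)-M[:3,3])
    return np.array([s["cx"]+s["fx"]*q[0]/-q[2],s["cy"]+s["fy"]*q[1]/q[2]])
E
python3 - <<'E'
from h import *
print({k:(np.round(v,3).tolist()) for k,v in sense().items()},finger_overhang)
for c in["scene","top"]:
    s=snapshot(c);cv2.imwrite(f"pics/{c}0.png",s["image"][:,:,::-1]);print(c,s["fx"],s["cx"],s["cy"],np.round(s["cam_to_world"],3).tolist(),[k for k in s])
    for t in["fixture","cover","cover_tab","wing","jar_orange","amber_bottle","timer"]:
        for r in cut_out(c,t)[:2]:
            print(t,round(r["score"],2),np.round(r["location"]),r["region"].sum(),np.round(atz(s,r["location"],0.0),3))
E
```

```text
{'time_s': 0.0, 'joint_positions': [1.279, 0.508, -0.237, 1.501, 0.126, 1.149, -0.155], 'dq': [0.002, 0.0, -0.001, 0.001, 0.001, -0.002, 0.001], 'effort': [-0.002, -62.058, -2.188, -24.965, 0.013, 0.012, -0.0], 'ee_pos': [0.242, -0.576, 0.213], 'tcp_rot': [[0.922, 0.387, -0.001], [0.387, -0.922, 0.002], [-0.0, -0.002, -1.0]], 'ft_force': [-0.035, 0.342, 0.019], 'moment': [0.031, -0.022, 0.007], 'finger_force': 0.0, 'finger_gap': 0.086} 0.014
scene 399.05196474141206 322.41137342839284 195.69222473435295 [[-0.667, 0.48, -0.57, -0.002], [-0.745, -0.428, 0.511, 0.481], [0.001, 0.766, 0.643, 0.733], [0.0, 0.0, 0.0, 1.0]] ['image', 'fx', 'fy', 'cx', 'cy', 'cam_to_world']
fixture 0.57 [331. 235.] 2576 [ 0.516 -0.014  0.   ]
cover 0.58 [323. 210.] 613 [ 0.602 -0.064  0.   ]
cover_tab 0.69 [324. 207.] 595 [ 0.607 -0.073  0.   ]
wing 0.69 [321. 196.] 162 [ 0.65  -0.099  0.   ]
wing 0.29 [319. 199.] 159 [ 0.643 -0.084  0.   ]
jar_orange 0.68 [244. 295.] 821 [0.51  0.254 0.   ]
amber_bottle 0.67 [285. 187.] 486 [ 0.752 -0.048  0.   ]
amber_bottle 0.55 [323. 212.] 514 [ 0.596 -0.058  0.   ]
timer 0.82 [429. 191.] 285 [ 0.456 -0.346  0.   ]
top 444.52897934287006 322.27975852003465 204.22610548735145 [[0.369, 0.897, -0.245, 0.279], [-0.929, 0.355, -0.1, -0.172], [-0.002, 0.264, 0.964, 1.227], [0.0, 0.0, 0.0, 1.0]] ['image', 'fx', 'fy', 'cx', 'cy', 'cam_to_world']
fixture 0.67 [293. 226.] 1960 [0.499 0.007 0.   ]
fixture 0.53 [296. 205.] 83 [0.56  0.023 0.   ]
cover 0.58 [294. 212.] 1030 [0.54  0.022 0.   ]
cover_tab 0.91 [294. 215.] 938 [0.531 0.017 0.   ]
wing 0.66 [298. 202.] 84 [0.571 0.023 0.   ]
jar_orange 0.62 [213. 198.] 410 [0.492 0.254 0.   ]
amber_bottle 0.63 [331. 165.] 292 [ 0.71  -0.026 -0.   ]
timer 0.94 [404. 286.] 425 [ 0.456 -0.336  0.   ]
timer 0.25 [298. 205.] 86 [0.562 0.019 0.   ]
```

```bash
python3 - <<'E'
import cv2
a=cv2.imread("pics/scene0.png")[110:350,200:480];b=cv2.imread("pics/top0.png")[130:330,180:460]
a=cv2.resize(a,(560,480));cv2.imwrite("pics/a.png",cv2.resize(cv2.imread("pics/scene0.png")[130:310,220:460],(800,600),interpolation=2))
cv2.imwrite("pics/b.png",cv2.resize(cv2.imread("pics/top0.png")[140:320,190:430],(800,600),interpolation=2))
E
```

```text
(no output)
```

View pics/a.png

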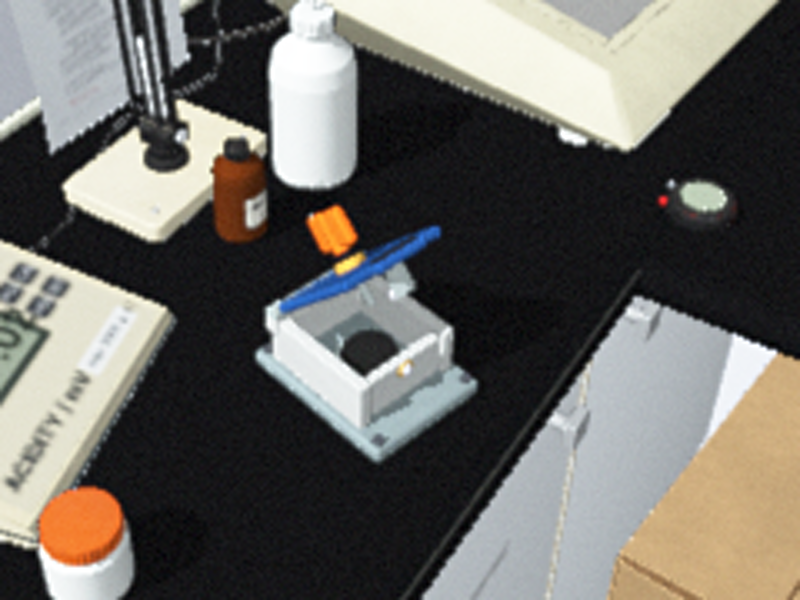

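View pics/b.png

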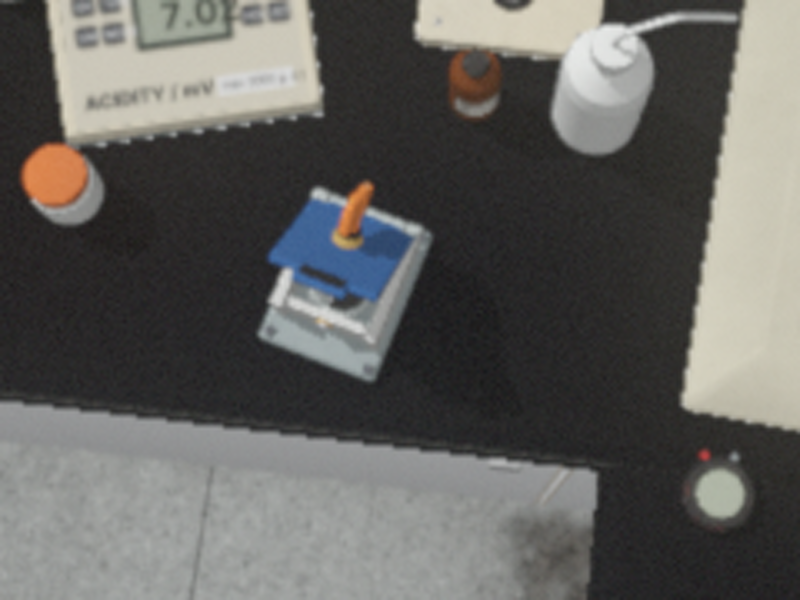

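The scene picture shows the clamp with the cover raised, tab at crop (435,233), base corners at FL (378,455), FR (477,380) and BL (257,352). The top picture shows the base front corners at (263,335) and (375,378), and the black pad at (322,276). I'll fit the pose to these.

```bash
cat > fit.py <<'E'
from h import *
from scipy.optimize import least_squares
def F(p,q): # fixture pt -> world
    c,s=np.cos(p[2]),np.sin(p[2]);return np.array([p[0]+c*q[0]-s*q[1],p[1]+s*q[0]+c*q[1],q[2]])
def C(p,q): # point on cover given in shut coords -> raised by p[3]
    h=np.array([.052,0,.058]);d=np.array(q)-h;c,s=np.cos(p[3]),np.sin(p[3])
    return F(p,h+[c*d[0]+s*d[2],d[1],-s*d[0]+c*d[2]])
E
python3 - <<'E'
from fit import *
S=snapshot("scene");T=snapshot("top")
sc=lambda u,v:(220+u*.3,130+v*.3); tc=lambda u,v:(190+u*.3,140+v*.3)
obs=[(S,sc(378,453),(-.068,.052,.010),0),(S,sc(477,379),(-.068,-.052,.010),0),(S,sc(257,352),(.068,.052,.010),0),
(T,tc(262,335),(-.068,.052,.010),0),(T,tc(375,378),(-.068,-.052,.010),0),(T,tc(322,276),(-.061,0,.065),1)]
w=cut_out("scene","wing")[0];wt=cut_out("top","wing")[0]
S2=S;obs+=[(S,w["location"],(-.004,0,.093),1),(T,wt["location"],(-.004,0,.093),1)]
f=lambda p:np.concatenate([proj(s,(C if c else F)(p,q))-np.array(uv) for s,uv,q,c in obs])
r=least_squares(f,[.53,0,-.3,.7],loss="soft_l1");p=r.x
print(p,np.round(f(p),1).tolist());np.save("p.npy",p)
print("tab",C(p,(-.061,0,.065)),"wing",C(p,(-.004,0,.093)))
b=cut_out("top","amber_bottle")[0]["location"];print(atz(T,b,.045))
E
```

```text
Traceback (most recent call last):
IndexError: list index out of range
```

```bash
python3 - <<'E'
from fit import *
S=snapshot("scene");T=snapshot("top")
sc=lambda u,v:(220+u*.3,130+v*.3); tc=lambda u,v:(190+u*.3,140+v*.3)
obs=[(S,sc(378,453),(-.068,.052,.010),0),(S,sc(477,379),(-.068,-.052,.010),0),(S,sc(257,352),(.068,.052,.010),0),
(T,tc(262,335),(-.068,.052,.010),0),(T,tc(375,378),(-.068,-.052,.010),0),(T,tc(322,276),(-.061,0,.065),1)]
obs+=[(S,sc(333,230),(-.004,0,.093),1),(T,tc(356,210),(-.004,0,.093),1)]
f=lambda p:np.concatenate([proj(s,(C if c else F)(p,q))-np.array(uv) for s,uv,q,c in obs])
r=least_squares(f,[.53,0,-.3,.7],loss="soft_l1");p=r.x
print(p,np.round(f(p),1).tolist());np.save("p.npy",p)
print("tab",C(p,(-.061,0,.065)),"wing",C(p,(-.004,0,.093)))
for b in cut_out("top","amber_bottle")[:1]:print(atz(T,b["location"],.045))
E
```

```text
[0.50219069 0.00508584 0.01886449 0.74937551] [-0.1, -0.4, 0.5, -0.5, -1.3, -0.8, -1.1, 0.5, -0.1, 0.6, 0.2, 0.3, -0.2, -0.8, -0.7, 0.1]
tab [0.47623465 0.00459614 0.14009833] wing [0.53702744 0.0057431  0.12177018]
[ 0.69204501 -0.03121843  0.045     ]
```

Request:
step_arm(steps=[[1,37,-37,1,0,0,2],[1,74,-74,3,0,0,4],[1,110,-111,5,0,0,6],[1,147,-148,8,0,0,8],[1,184,-185,10,0,0,10],[1,220,-222,12,0,0,12],[1,257,-260,15,0,0,14],[1,294,-297,17,0,0,16],[1,330,-334,20,0,0,18],[1,367,-371,22,0,0,20],[1,404,-408,24,0,0,21.7],[1,440,-445,26,0,0,21.7]])

```text
time_s: 2.35
ee_pos: [0.4663, -0.0181, 0.1894]
tcp_rot: [[1.0, 0.018, 0.001], [0.018, -1.0, -0.0], [0.001, 0.0, -1.0]]
ft_force: [0.6, -0.0, 0.7]
finger_gap: -0.0006
finger_force: 0.0
```

Request:
step_arm(steps=[[1,0,0,0,0,0,0],[1,0,0,0,0,0,0]])

```text
time_s: 2.55
ee_pos: [0.4658, -0.0188, 0.1891]
tcp_rot: [[1.0, 0.023, -0.0], [0.023, -1.0, 0.0], [-0.0, -0.0, -1.0]]
ft_force: [0.2, -1.3, 0.1]
finger_gap: 0.0004
finger_force: 0.0
```

```bash
python3 - <<'E'
from fit import *
s=sense();print(s["time_s"],s["ee_pos"],np.round(s["tcp_rot"],3).tolist(),s["finger_gap"],s["ft_force"])
p=np.load("p.npy");w=snapshot("scene")
im=w["image"][:,:,::-1].copy();a=im[130:310,220:460]
cv2.imwrite("pics/c.png",cv2.resize(a,(800,600),interpolation=2))
for t in[.75,.6,.5,.4,.3,.2,.12,.06,0]:p[3]=t;print(t,C(p,(-.061,0,.065)))
E
```

```text
2.55 [ 0.46580455 -0.01877216  0.18908944] [[1.0, 0.023, -0.0], [0.023, -1.0, 0.0], [-0.0, -0.0, -1.0]] 0.00042053538315641993 [ 0.20502012 -1.33515418  0.06193927]
0.75 [0.47628593 0.00459711 0.140147  ]
0.6 [0.4648869  0.00438204 0.12758195]
0.5 [0.45838764 0.00425942 0.11831816]
0.4 [0.45284551 0.00415486 0.1084517 ]
0.3 [0.4483159  0.0040694  0.09808114]
0.2 [0.44484406 0.0040039  0.0873101 ]
0.12 [0.44285186 0.00396631 0.07847714]
0.06 [0.44182452 0.00394693 0.07176334]
0 [0.44120154 0.00393518 0.065     ]
```

View pics/c.png

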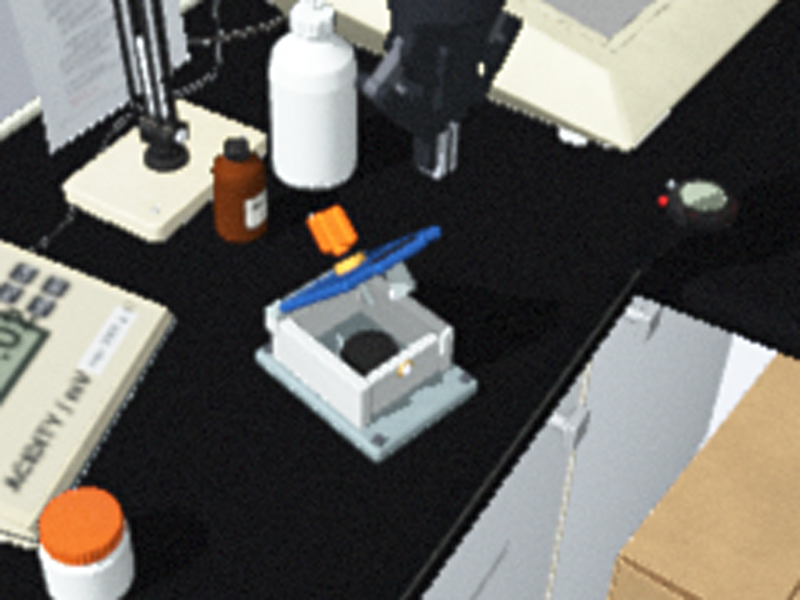

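Request:
step_arm(steps=[[1,10,-23,0,0,0,0],[1,10,-23,20,0,0,0],[1,6,-23,35,0,0,0],[1,0,-23,46,0,0,0],[1,-4,-23,52,0,0,0],[1,-8,-23,57,0,0,0],[1,-11,-23,62,0,0,0],[1,-13,-23,67,0,0,0],[1,-16,-23,72,0,0,0],[1,-18,-23,77,0,0,0],[1,-20,-23,82,0,0,0],[1,-21,-23,87,0,0,0]])

```text
time_s: 3.8
ee_pos: [0.444, 0.0027, 0.1017]
tcp_rot: [[1.0, 0.019, -0.0], [0.019, -1.0, 0.0], [-0.0, -0.0, -1.0]]
ft_force: [0.7, -0.5, -0.5]
finger_gap: -0.0002
finger_force: 0.0
```

```bash
python3 - <<'E'
from fit import *
s=sense();print(s["time_s"],s["ee_pos"],np.round(s["tcp_rot"],3).tolist(),s["ft_force"])
w=snapshot("scene");cv2.imwrite("pics/d.png",cv2.resize(w["image"][130:310,220:460,::-1],(800,600),interpolation=2))
E
```

```text
3.8 [0.44402887 0.00265862 0.10171264] [[1.0, 0.019, -0.0], [0.019, -1.0, 0.0], [-0.0, -0.0, -1.0]] [ 0.67917504 -0.51492461 -0.54155921]
```

View pics/d.png

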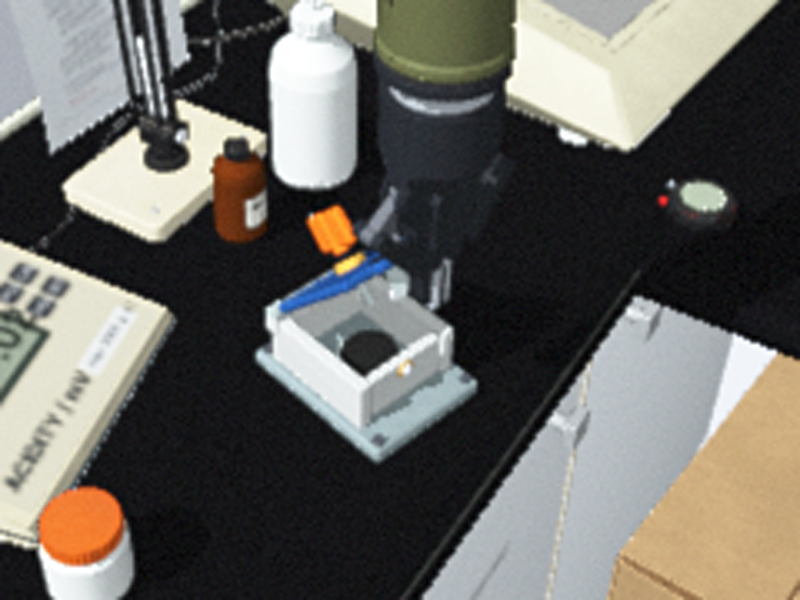

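The fingers passed in front of the tab: tips at (440,300), and the cover edge is still raised at about (390,262). I'll back out upward and re-measure the cover.

Request:
step_arm(steps=[[1,-8,0,0,0,0,0],[1,-8,0,-40,0,0,0],[1,-8,0,-85,0,0,0],[1,-8,0,-100,0,0,0],[1,-8,0,-100,0,0,0]])

```text
time_s: 4.35
ee_pos: [0.4373, 0.0026, 0.2045]
tcp_rot: [[1.0, 0.019, 0.005], [0.019, -1.0, -0.0], [0.005, 0.001, -1.0]]
ft_force: [0.0, -0.1, 0.3]
finger_gap: 0.0002
finger_force: 0.0
```

```bash
python3 - <<'E'
from fit import *
w=snapshot("wrist");t=snapshot("top");s=snapshot("scene")
A=cv2.resize(s["image"][170:280,280:400],(400,366),interpolation=2)
B=cv2.resize(t["image"][180:290,230:350],(400,366),interpolation=2)
C_=cv2.resize(w["image"],(360,225))
im=np.zeros((591,800,3),np.uint8);im[:366,:400]=A;im[:366,400:]=B;im[366:,:360]=C_
cv2.imwrite("pics/e.png",im[:,:,::-1]);print(sense()["ee_pos"])
E
```

```text
[0.43533355 0.00227076 0.20131553]
```

View pics/e.png

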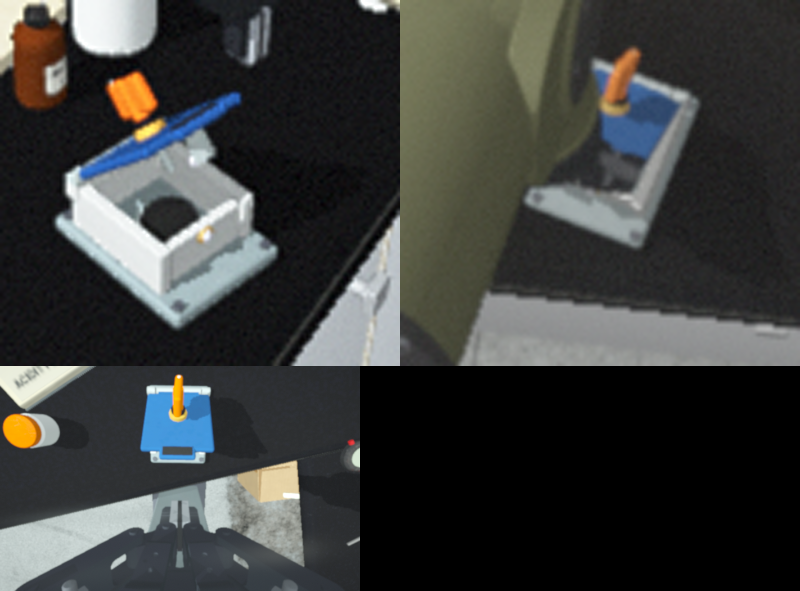

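The cover is unmoved, with the tab in the scene inset at (238,97). The wrist view shows the pad at about (177,451) and the fingers well in front of it. I'll overlay the model on the wrist picture.

```bash
python3 - <<'E'
from fit import *
p=np.load("p.npy");w=snapshot("wrist");st=sense();print(st["ee_pos"])
M=np.array(w["cam_to_world"]);print(np.round(M,3).tolist(),w["fx"],w["cx"],w["cy"])
im=cv2.resize(w["image"][:,:,::-1][20:290,140:500],(800,600),interpolation=2)
def d(P,c):
    u=(proj(w,P)-[140,20])*800/360;print(np.round(u));cv2.circle(im,(int(u[0]),int(u[1])),4,c,1)
for x,y in((-1,1),(-1,-1),(1,1),(1,-1)):d(F(p,(x*.068,y*.052,.014)),(0,0,255))
for x,y in((-1,1),(-1,-1),(1,1),(1,-1)):d(C(p,(-.061+x*.006,y*.018,.065)),(0,255,0))
d(C(p,(-.004,0,.107)),(255,0,255))
R=np.array(st["tcp_rot"]);
for k in(-.011,.011):d(st["ee_pos"]+R@[k,0,.014],(255,255,0))
cv2.imwrite("pics/f.png",im)
E
```

```text
[0.43522441 0.0023114  0.20103861]
[[0.019, 0.958, 0.287, 0.508], [-1.0, 0.019, 0.005, 0.004], [-0.001, -0.287, 0.958, 0.361], [0.0, 0.0, 0.0, 1.0]] 331.2823734705492 319.15258858762587 195.94704167787665
[289. 331.]
[506. 332.]
[276.  19.]
[519.  19.]
[336. 299.]
[457. 299.]
[337. 266.]
[456. 266.]
[397.  29.]
[402. 509.]
[402. 429.]
```

View pics/f.png

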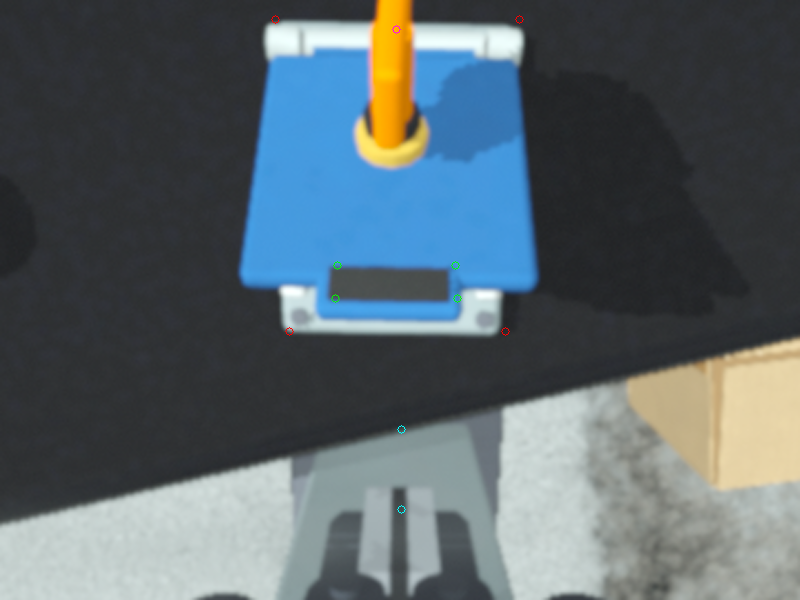

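```bash
python3 - <<'E'
from fit import *
s=snapshot("scene")
for n,e in(("c",(.4658,-.0188,.189)),("d",(.444,.0027,.1017))):
  for k in(-.011,0,.011):
    for z in(.014,0):print(n,k,z,np.round((proj(s,np.array(e)+[k,0,-z])-[220,130])/.3))
w=snapshot("wrist");e=sense()["ee_pos"]
for z in(.014,.007,0,-.01):print(z,[np.round((proj(w,np.array(e)+[k,0,-z])-[140,20])*800/360).tolist() for k in(-.011,0,.011)])
E
```

```text
c -0.011 0.014 [443. 210.]
c -0.011 0 [444. 193.]
c 0 0.014 [431. 202.]
c 0 0 [432. 185.]
c 0.011 0.014 [420. 194.]
c 0.011 0 [420. 178.]
d -0.011 0.014 [437. 337.]
d -0.011 0 [438. 322.]
d 0 0.014 [426. 329.]
d 0 0 [427. 314.]
d 0.011 0.014 [414. 320.]
d 0.011 0 [415. 306.]
0.014 [[401.0, 509.0], [402.0, 469.0], [403.0, 429.0]]
0.007 [[401.0, 521.0], [402.0, 481.0], [403.0, 438.0]]
0 [[401.0, 535.0], [402.0, 493.0], [403.0, 449.0]]
-0.01 [[401.0, 555.0], [402.0, 511.0], [403.0, 466.0]]
```

The overlay fits the fixture to about 2 mm, but the finger ends at (400,488) sit about 20 mm farther back than the stated overhang. That explains the miss. I'll feel for contact instead.

Request:
step_arm(steps=[[1,20,-3,0,0,0,0],[1,43,-3,0,0,0,0],[1,43,-3,20,0,0,0],[1,43,-3,42,0,0,0],[1,43,-3,46,0,0,0],[1,43,-3,50,0,0,0],[1,43,-3,52,0,0,0]])

```text
time_s: 5.35
ee_pos: [0.4793, 0.0064, 0.1502]
tcp_rot: [[1.0, 0.019, 0.0], [0.019, -1.0, 0.0], [0.0, -0.0, -1.0]]
ft_force: [1.4, -0.5, 1.2]
finger_gap: 0.0002
finger_force: 0.0
```

Request:
step_arm(steps=[[1,0,0,4,0,0,0],[1,0,0,7,0,0,0],[1,0,0,10,0,0,0]])

```text
time_s: 5.65
ee_pos: [0.4793, 0.0062, 0.1403]
tcp_rot: [[1.0, 0.019, 0.001], [0.019, -1.0, -0.0], [0.001, 0.0, -1.0]]
ft_force: [0.8, -0.9, -0.1]
finger_gap: -0.0001
finger_force: 0.0
```

Request:
step_arm(steps=[[1,0,0,3,0,0,0],[1,0,0,6,0,0,0],[1,0,0,9,0,0,0]])

```text
time_s: 5.95
ee_pos: [0.4791, 0.0063, 0.1309]
tcp_rot: [[1.0, 0.019, -0.0], [0.019, -1.0, -0.0], [-0.0, 0.0, -1.0]]
ft_force: [-3.3, -0.4, 5.3]
finger_gap: 0.0002
finger_force: 2.8
```

```bash
python3 - <<'E'
from fit import *
s=snapshot("scene");w=snapshot("wrist");print(sense()["ee_pos"])
im=np.zeros((600,800,3),np.uint8)
im[:,:400]=cv2.resize(s["image"][150:300,280:380],(400,600),interpolation=2)
im[:450,400:]=cv2.resize(w["image"][40:310,200:440],(400,450),interpolation=2)
cv2.imwrite("pics/g.png",im[:,:,::-1])
E
```

```text
[0.47875152 0.00627879 0.13074935]
```

View pics/g.png

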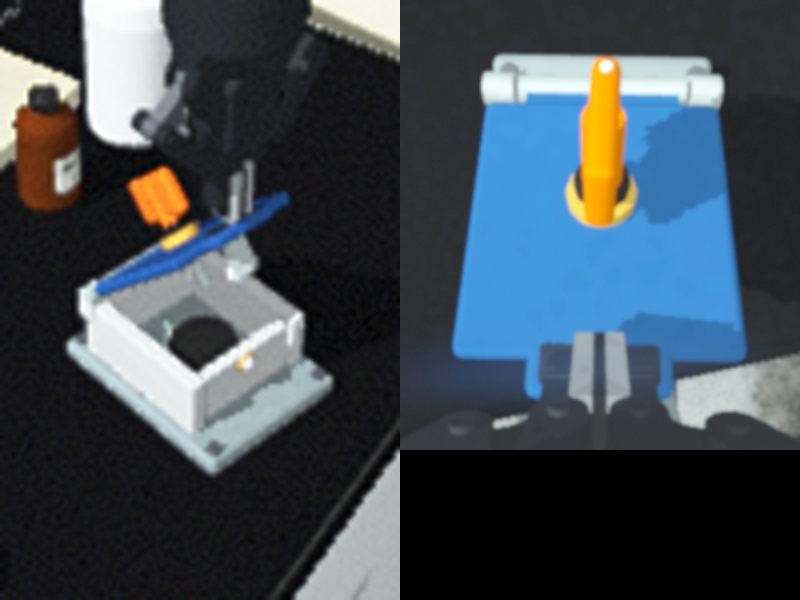

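The fingers now stand on the black pad (wrist inset about (600,365)) with first contact of 5 N. I'll press along the arc.

Request:
step_arm(steps=[[1,-4,0,6,0,0,0],[1,-9,0,12,0,0,0],[1,-12,0,17,0,0,0],[1,-15,0,21,0,0,0],[1,-18,0,26,0,0,0],[1,-21,0,31,0,0,0]])

```text
time_s: 6.65
ee_pos: [0.4579, 0.0059, 0.0998]
tcp_rot: [[1.0, 0.019, 0.0], [0.019, -1.0, 0.0], [0.0, -0.0, -1.0]]
ft_force: [-0.6, 0.4, 2.2]
finger_gap: 0.0001
finger_force: 0.9
```

Request:
step_arm(steps=[[1,-2,0,5,0,0,0],[1,-4,0,10,0,0,0],[1,-6,0,15,0,0,0],[1,-8,0,21,0,0,0],[1,-9,0,26,0,0,0]])

```text
time_s: 7.15
ee_pos: [0.4487, 0.0057, 0.0736]
tcp_rot: [[1.0, 0.019, -0.001], [0.019, -1.0, -0.0], [-0.001, 0.0, -1.0]]
ft_force: [-0.9, 0.2, 3.9]
finger_gap: 0.0002
finger_force: 1.4
```

Request:
step_arm(steps=[[1,-1,0,4,0,0,0],[1,-2,0,8,0,0,0],[1,-2,0,11,0,0,0],[1,-3,0,13,0,0,0]])

```text
time_s: 7.55
ee_pos: [0.4464, 0.0056, 0.0609]
tcp_rot: [[1.0, 0.019, 0.0], [0.019, -1.0, 0.0], [0.0, -0.0, -1.0]]
ft_force: [0.6, -0.2, 3.2]
finger_gap: 0.0001
finger_force: 1.6
```

Request:
step_arm(steps=[[1,0,0,2,0,0,0],[1,0,0,4,0,0,0],[1,0,0,4,0,0,0]])

```text
time_s: 7.85
ee_pos: [0.446, 0.0056, 0.0571]
tcp_rot: [[1.0, 0.019, -0.0], [0.019, -1.0, -0.0], [-0.0, 0.0, -1.0]]
ft_force: [-2.0, 0.4, 3.3]
finger_gap: 0.0001
finger_force: 1.9
```

Request:
step_arm(steps=[[1,0,0,1,0,0,0],[1,0,0,2,0,0,0],[1,0,0,2,0,0,0]])

```text
time_s: 8.15
ee_pos: [0.4462, 0.0058, 0.0552]
tcp_rot: [[1.0, 0.019, 0.0], [0.019, -1.0, 0.0], [0.0, -0.0, -1.0]]
ft_force: [-2.6, 1.0, 6.2]
finger_gap: -0.0004
finger_force: 3.4
```

Request:
step_arm(steps=[[1,0,0,1.5,0,0,0],[1,0,0,3,0,0,0],[1,0,0,3,0,0,0]])

```text
time_s: 8.45
ee_pos: [0.4464, 0.0056, 0.0519]
tcp_rot: [[1.0, 0.019, 0.0], [0.019, -1.0, 0.0], [0.0, -0.0, -1.0]]
ft_force: [0.0, 0.1, 0.8]
finger_gap: 0.0002
finger_force: 0.3
```

Request:
step_arm(steps=[[1,0,0,1,0,0,0],[1,0,0,2,0,0,0],[1,0,0,2,0,0,0]])

```text
time_s: 8.75
ee_pos: [0.4462, 0.0056, 0.0499]
tcp_rot: [[1.0, 0.019, -0.0], [0.019, -1.0, 0.0], [-0.0, -0.0, -1.0]]
ft_force: [-0.2, 0.3, 0.6]
finger_gap: 0.0001
finger_force: 0.0
```

Request:
step_arm(steps=[[1,0,0,2,0,0,0],[1,0,0,3,0,0,0],[1,0,0,3,0,0,0]])

```text
time_s: 9.05
ee_pos: [0.4462, 0.0055, 0.0475]
tcp_rot: [[1.0, 0.019, 0.0], [0.019, -1.0, -0.0], [0.0, 0.0, -1.0]]
ft_force: [-2.7, -1.3, 10.4]
finger_gap: 0.0001
finger_force: 5.1
```

```bash
python3 - <<'E'
from fit import *
s=snapshot("scene");w=snapshot("wrist");print(sense()["ee_pos"])
im=np.zeros((600,800,3),np.uint8)
im[:,:400]=cv2.resize(s["image"][150:300,280:380],(400,600),interpolation=2)
im[:450,400:]=cv2.resize(w["image"][40:310,200:440],(400,450),interpolation=2)
cv2.imwrite("pics/h.png",im[:,:,::-1])
E
```

```text
[0.44622821 0.00553922 0.04755506]
```

View pics/h.png

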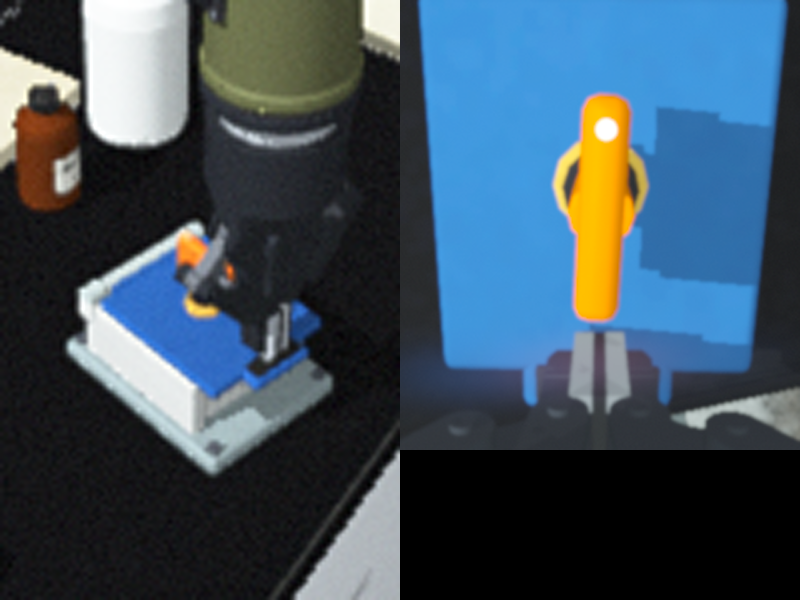

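The cover is shut and flush (scene inset), with the wing bar lying along the tool's x at wrist inset (598..606, 105..310). Next I lift, open, go over the wing and down.

Request:
step_arm(steps=[[1,0,0,-20,0,0,0],[1,0,0,-60,0,0,0],[0,0,0,-75,0,0,0],[0,0,0,-75,0,0,0],[0,0,0,-75,0,0,0],[0,26,0,-75,0,0,0],[0,52,0,-75,0,0,0],[0,52,0,-75,0,0,0],[0,52,0,-75,0,0,0]])

```text
time_s: 10.05
ee_pos: [0.4972, 0.0067, 0.1205]
tcp_rot: [[1.0, 0.019, -0.003], [0.019, -1.0, 0.0], [-0.003, -0.0, -1.0]]
ft_force: [-0.1, -0.9, 0.4]
finger_gap: 0.0855
finger_force: 0.0
```

```bash
python3 - <<'E'
from fit import *
s=sense();print(s["ee_pos"],s["joint_positions"],s["finger_gap"])
w=snapshot("wrist");p=np.load("p.npy");p[3]=0
im=cv2.resize(w["image"][:,:,::-1],(800,500))
for P in(F(p,(-.004,0,.107)),F(p,(.018,0,.107)),F(p,(-.026,0,.107))):
    u=proj(w,P)*1.25;cv2.circle(im,(int(u[0]),int(u[1])),4,(255,0,255),1)
cv2.imwrite("pics/i.png",im)
E
```

```text
[0.49721641 0.00669045 0.12053128] [ 0.19483164  0.43133579 -0.36465462  1.95809558  0.21026333  0.79156403
 -1.83987005] 0.08553374594208295
```

View pics/i.png

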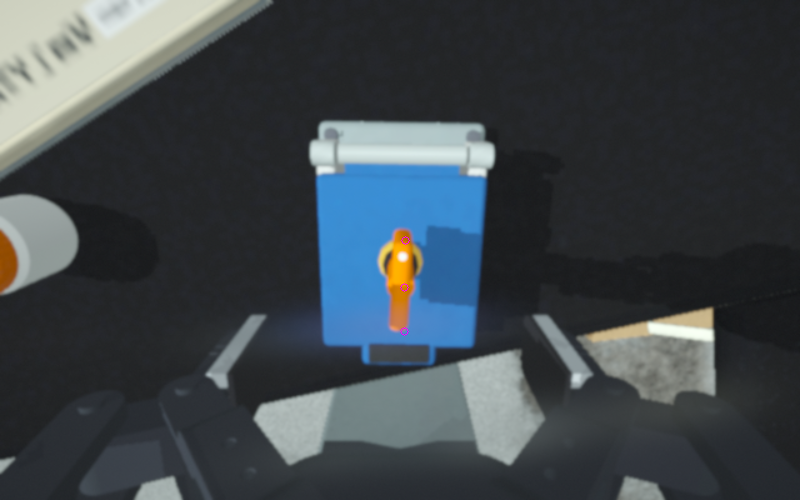

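Cover remains shut; the open jaws straddle the wing (bar at (400,235)-(399,328)). Going down and closing.

Request:
step_arm(steps=[[0,1,0,20,0,0,0],[0,1,0,40,0,0,0],[0,1,0,54,0,0,0],[0,1,0,54,0,0,0],[1,1,0,54,0,0,0],[1,1,0,54,0,0,0],[1,1,0,54,0,0,0],[1,1,0,54,0,0,0],[1,1,0,54,0,0,0],[1,1,0,54,0,0,0]])

```text
time_s: 11.1
ee_pos: [0.4995, 0.0063, 0.0686]
tcp_rot: [[1.0, 0.019, 0.001], [0.019, -1.0, -0.0], [0.001, 0.0, -1.0]]
ft_force: [0.2, -2.0, 3.9]
finger_gap: 0.008
finger_force: 60.2
```

```bash
python3 - <<'E'
from fit import *
s=sense();print(s["ee_pos"],s["ft_force"],s["moment"],s["finger_gap"],s["finger_force"])
im=snapshot("scene")["image"][:,:,::-1][150:300,260:420];im2=snapshot("wrist")["image"][:,:,::-1][90:310,200:440]
o=np.zeros((375,800,3),np.uint8);o[:,:400]=cv2.resize(im,(400,375),interpolation=2);o[:367,400:]=cv2.resize(im2,(400,367),interpolation=2)
cv2.imwrite("pics/j.png",o)
E
```

```text
[0.49948468 0.00634206 0.06860246] [ 0.16663168 -1.95111339  3.92957085] [-0.58353562  0.09225743  0.04547626] 0.008000302363498761 60.21386504173279
```

View pics/j.png

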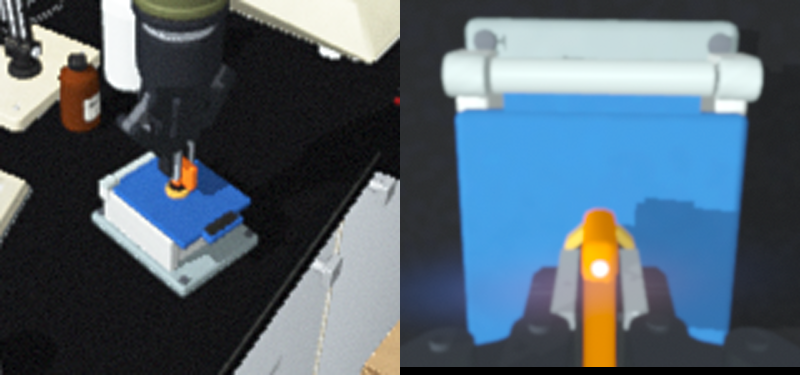

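The wing is gripped between the pads (wrist inset (600,270)), with 60 N on an 8 mm gap. Turning clockwise.

Request:
step_arm(steps=[[1,0,0,0,0,0,4],[1,0,0,0,0,0,9],[1,0,0,0,0,0,14],[1,0,0,0,0,0,19],[1,0,0,0,0,0,24],[1,0,0,0,0,0,29],[1,0,0,0,0,0,34],[1,0,0,0,0,0,37],[1,0,0,0,0,0,37]])

```text
time_s: 12.1
ee_pos: [0.4991, 0.0051, 0.0685]
tcp_rot: [[0.808, -0.589, 0.0], [-0.589, -0.808, -0.002], [0.001, 0.001, -1.0]]
ft_force: [-1.7, -6.8, 7.6]
finger_gap: 0.0079
finger_force: 60.7
```

```bash
cat > st.py <<'E'
from fit import *
s=sense();R=np.array(s["tcp_rot"]);print("t",s["time_s"],"yaw",np.degrees(np.arctan2(R[1,0],R[0,0])),"F",np.round(s["ft_force"],2),"M",np.round(s["moment"],2),"e",np.round(s["ee_pos"],4),"q",np.round(s["joint_positions"],2),"gap",s["finger_gap"])
E
python3 st.py
```

```text
t 12.1 yaw -36.09104140242461 F [-1.72 -6.79  7.58] M [-1.53  0.33 -0.04] e [0.4991 0.0051 0.0685] q [ 0.04  0.49 -0.14  2.02  0.11  0.64 -2.38] gap 0.007931296068981407
```

Request:
step_arm(steps=[[1,0,0,0,0,0,2],[1,0,0,0,0,0,4],[1,0,0,0,0,0,6],[1,0,0,0,0,0,6]])

```text
time_s: 12.5
ee_pos: [0.499, 0.0049, 0.0685]
tcp_rot: [[0.742, -0.67, -0.0], [-0.67, -0.742, -0.002], [0.001, 0.001, -1.0]]
ft_force: [-2.2, -6.6, 7.4]
finger_gap: 0.0075
finger_force: 60.7
```

```bash
python3 st.py
```

```text
t 12.5 yaw -42.06097477303927 F [-2.24 -6.6   7.39] M [-1.6   0.35 -0.02] e [0.499  0.0049 0.0685] q [ 0.01  0.49 -0.11  2.02  0.09  0.64 -2.46] gap 0.007499605681429347
```

Request:
step_arm(steps=[[1,0,0,0,0,0,1],[1,0,0,0,0,0,2],[1,0,0,0,0,0,2]])

```text
time_s: 12.8
ee_pos: [0.4989, 0.0049, 0.0685]
tcp_rot: [[0.719, -0.695, -0.0], [-0.695, -0.719, -0.002], [0.001, 0.001, -1.0]]
ft_force: [-1.8, -4.8, 7.2]
finger_gap: 0.0072
finger_force: 60.7
```

```bash
python3 st.py
```

```text
t 12.8 yaw -44.025145834078444 F [-1.81 -4.82  7.2 ] M [-0.79  0.4   0.02] e [0.4989 0.0049 0.0685] q [ 0.01  0.49 -0.1   2.02  0.08  0.64 -2.48] gap 0.007227296734090474
```

Request:
step_arm(steps=[[1,0,0,0,0,0,1],[1,0,0,0,0,0,2],[1,0,0,0,0,0,2]])

```text
time_s: 13.1
ee_pos: [0.4989, 0.0049, 0.0685]
tcp_rot: [[0.695, -0.719, -0.0], [-0.719, -0.695, -0.002], [0.001, 0.002, -1.0]]
ft_force: [-2.7, -6.6, 6.9]
finger_gap: 0.0077
finger_force: 61.0
```

```bash
python3 st.py
```

```text
t 13.1 yaw -45.95077334234384 F [-2.67 -6.6   6.86] M [-1.39  0.43  0.48] e [0.4989 0.0049 0.0685] q [ 0.    0.49 -0.09  2.02  0.07  0.64 -2.51] gap 0.007719450355066823
```

Request:
step_arm(steps=[[1,0,0,0,0,0,1],[1,0,0,0,0,0,2],[1,0,0,0,0,0,2]])

```text
time_s: 13.4
ee_pos: [0.4989, 0.0049, 0.0686]
tcp_rot: [[0.671, -0.741, -0.0], [-0.741, -0.671, -0.002], [0.002, 0.002, -1.0]]
ft_force: [-1.8, -4.3, 7.8]
finger_gap: 0.0076
finger_force: 64.4
```

```bash
python3 st.py
```

```text
t 13.4 yaw -47.85730118755241 F [-1.8  -4.35  7.76] M [-1.05  0.44  1.01] e [0.4989 0.0049 0.0686] q [-0.01  0.49 -0.08  2.02  0.07  0.63 -2.53] gap 0.007595895677722611
```

Seated: the moment rises from yaw −44° onward. Backing off 90° from the seat.

Request:
step_arm(steps=[[1,0,0,0,0,0,-3],[1,0,0,0,0,0,-8],[1,0,0,0,0,0,-13],[1,0,0,0,0,0,-18],[1,0,0,0,0,0,-23],[1,0,0,0,0,0,-28],[1,0,0,0,0,0,-33],[1,0,0,0,0,0,-38],[1,0,0,0,0,0,-43],[1,0,0,0,0,0,-46],[1,0,0,0,0,0,-46]])

```text
time_s: 14.5
ee_pos: [0.4995, 0.0062, 0.0686]
tcp_rot: [[0.999, -0.032, 0.001], [-0.032, -0.999, -0.0], [0.001, 0.0, -1.0]]
ft_force: [-0.9, -0.9, 6.2]
finger_gap: 0.0077
finger_force: 60.5
```

```bash
python3 st.py
```

```text
t 14.5 yaw -1.8291607149698907 F [-0.94 -0.93  6.25] M [-0.45  0.15  0.04] e [0.4995 0.0062 0.0686] q [ 0.16  0.5  -0.32  2.02  0.25  0.66 -1.92] gap 0.007682870947217479
```

Request:
step_arm(steps=[[1,0,0,0,0,0,-3],[1,0,0,0,0,0,-8],[1,0,0,0,0,0,-13],[1,0,0,0,0,0,-18],[1,0,0,0,0,0,-23],[1,0,0,0,0,0,-28],[1,0,0,0,0,0,-33],[1,0,0,0,0,0,-38],[1,0,0,0,0,0,-43],[1,0,0,0,0,0,-48],[1,0,0,0,0,0,-48]])

```text
time_s: 15.6
ee_pos: [0.4988, 0.0077, 0.0686]
tcp_rot: [[0.691, 0.723, -0.0], [0.723, -0.691, 0.001], [0.001, -0.001, -1.0]]
ft_force: [-3.3, 3.0, 7.4]
finger_gap: 0.0074
finger_force: 60.8
```

```bash
python3 st.py
```

```text
t 15.6 yaw 46.30681687445178 F [-3.32  3.    7.38] M [0.76 0.74 0.04] e [0.4988 0.0077 0.0686] q [ 0.32  0.54 -0.57  2.01  0.43  0.71 -1.28] gap 0.007446678283924861
```

Request:
step_arm(steps=[[1,0,0,0,0,0,0],[1,0,0,0,0,0,0],[1,0,0,0,0,0,0],[1,0,0,0,0,0,0],[1,0,0,0,0,0,0]])

```text
time_s: 16.1
ee_pos: [0.4988, 0.0077, 0.0685]
tcp_rot: [[0.693, 0.721, -0.0], [0.721, -0.693, 0.001], [0.001, -0.001, -1.0]]
ft_force: [-3.3, 3.1, 6.8]
finger_gap: 0.0076
finger_force: 60.7
```

```bash
python3 st.py; python3 -c "
from cell import *
print(close_job())"
```

```text
t 16.1 yaw 46.134923104967214 F [-3.26  3.14  6.82] M [ 0.84  0.73 -0.03] e [0.4988 0.0077 0.0685] q [ 0.32  0.54 -0.56  2.01  0.43  0.71 -1.28] gap 0.007587829292402387
the job is handed in; nothing more can be done
None
```

Job handed in at 16.1 s, with no verdict returned: the cover is shut, and the thumbscrew was seated, then backed off about 90° and is still gripped at about 60 N; I did not re-check the cover, jar, bottle or stopwatch by camera at the end.

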